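Cover the pot and latch it with the clicking lever

ROBOT

A 6-joint arm with a two-finger parallel gripper is mounted at the origin on a cart in front of the work surface, level with it; the furniture and walls round the work are solid. World frame = base frame: x ahead of the robot, y to its left, z up, the work surface at z = 0. Lengths are in m, angles in rad, forces in N, time in s.
With the tool pointing down it reaches from about 0.325 to 0.85 m from the base axis. Payload 15.5 kg.
Tool frame: the origin (TCP) lies on the centre line of the jaws, within the pads' length; the fingertips stand 14 mm ahead of it and the grasp point (between the pads) lies 5 mm behind it (manip.tip_extent is the distance from the TCP to the fingertips, in m); z points along the fingers, y is the direction in which the jaws open and shut (so a half turn about z gives the same grasp; the last joint's range is limited). The gripper opens to 91 mm and grips with 3 to 60 N. Pads are 32 mm wide; open, the fingers measure 118 mm over their backs; the gripper's body (76 mm by 178 mm) begins 60 mm behind the grasp point.
Start: joints at [1.181, 0.494, 1.345, -0, 1.302, -0.096], TCP at [0.182, 0.598, 0.228] pointing down, gripper open.
Joint ranges: [-2.91, 2.91], [-0.82, 2.16], [0.22, 2.67], [-1.22, 4.37], [0.12, 2.79], [-3.08, 3.08]. Speed limits (rad/s): [1.89, 1.89, 2.57, 3.01, 3.01, 3.01].

INTERFACE

Orientations are given as a unit quaternion [x, y, z, w].
In Python, from rig import status, grab_frame, calibration, manip gives the robot as it stands.
- The arm moves only by the tool play_rows, never from a script. Its argument "series" is a list of rows, each a list of 7 numbers: the shift along the world's x, y, z in units of 0.04 m (1.0 is 0.04 m), then the turn, a rotation vector about the world's x, y, z in units of 0.1 rad (1.0 is 0.1 rad), then the gripper's target within -1 to 1 (shut at 1, half-way at 0, fully open at -1). A call has 1 to 5 rows; each row shifts and turns the pose as measured when the row begins; what a row does not reach is not made up. A row lasts 1/10 s, in which the tool goes at most 50 mm and 8.59 degrees, less where a joint would pass 70% of its speed; a pose out of reach is approached as far as the arm can. A call with a number of a shift or a turn outside -1 to 1 is refused whole. A call with a gripper value outside its range is refused whole. The fingers move at their own pace and stop on an object; "newtons" is the grip in N (left out, the last holds). Time passes only in rows, so rows that do not move let the fingers close. It gives the time, the measured TCP pose, the force and the opening at its end, in the units of the state.
- status.get_state(): the state, without advancing time (a new reading comes with each control period).
- grab_frame(name): name is "scene" or "top"; returns the picture (400x640x3 uint8, red, green, blue); there is no depth.
- calibration(name): a dict with "camera_matrix" (3x3 intrinsics, pixels), "R" (3x3) and "t" (3): a world point X has camera coordinates R X + t. Camera axes: x right, y down, z forward; pixel columns grow to the right and rows downward; lengths in m; the calibration is good to about 2 mm. A picture is of the moment at which its call begins. calibration takes no time and is no camera call.
- manip.sign_off(): hands the job in, once; it reports no verdict.
The state is a dict: "time": time; "qpos": joint angles; "dq": joint speeds; "effort": joint torques, N m; "tool_pos": TCP position; "tcp_rot": TCP orientation; "wrist_force": force on the tool from outside, world axes, zero at the start; "wrist_torque": the same for the moment, N m; "grip_width": finger opening in m.
Only numpy, scipy, OpenCV 4.12 (cv2) and the standard library are available. Lean on these libraries where they do the work, as an engineer would, in place of code of your own. Each camera call takes 0.05 s, during which the arm holds its last target. There are 200 camera calls.

TASK

Take the loose round steel cover from among the moulds, lower it onto the open pot (do not drop it) so that it sits seated and level, then swing the black lever clockwise (seen from above) until the latch tongue has gone all the way over the cover and the lever clicks once. Stop at that first click - a second click strains the latch - and leave the black moulds and the small lidded tub where they are.

Things in the scene. Friction and masses are not known exactly. Their poses are not given: they have to be found in the camera images.
- cover_center (a point): Loose cover's middle: on its axis, half-way up, 27 mm above the bottom, 19 mm above the disc's underside, 13 mm above the disc's top, 27 mm below the knob's top. z = its axis, up. It starts upright (knob up) on the worktop, left of the pot.
- cover: The loose cover, 0.22 kg, 54 mm high: steel disc 116 mm across and 6 mm thick; below it a chamfered spigot 93 mm across, 8 mm deep; on top in the middle an upright black cylindrical knob, 28 mm across and 40 mm tall, to hold it by. Origin at the centre of the spigot's bottom, z up.
- station: Fixed aluminium base plate 150 x 250 x 12 mm that carries pot and latch post. Origin at the centre of its underside; y points from the post (at y = -55 mm) to the pot (at y = +55 mm), z up.
- rim (a point): Centre of the open mouth of the fixed steel pot, at rim height (95 mm above the worktop). Pot 112 mm across outside, 100 mm inside, 77 mm deep. Seated, the cover's disc rests on the rim with the spigot inside (about 3 mm play all round) and the cover's middle is 19 mm above this point.
- pivot (a point): Point on the latch post's upright axis, 140 mm above the worktop. Round it turn a steel collar with a tongue, and above that the lever's hub. Tongue: 24 mm wide, reaches 87 mm from the axis, underside 2.5 mm above a seated cover's disc; it strikes an unseated one. A capped steel pin on the lever, 40 mm from the axis, stands up to 152 mm; at a click it rises about 2 mm and drops back.
- paddle (a point): Centre of the black upright paddle at the lever's end, 104 mm from the pivot axis: 64 mm along the lever, 12 mm thick, 50 mm tall, 117 to 167 mm above the worktop. x points outward along the lever, z up. Pushed on its +y face, the lever goes toward its -y, clockwise from above. A steel bar 18 mm wide joins it to the hub.
- latch_part (a joint): Angle of the tongue, rad, growing clockwise seen from above: 0 fully open, 1.30 fully home against its stop, pointing at the pot's axis, about 35 mm over the cover's edge. It starts between 0 and 0.4. It turns with the lever at light friction (1 to 2 N at the paddle) until it meets its stop, and stays where it is left.
- lever_part (a joint): Lever angle relative to the tongue (slip clutch), rad, clockwise: 0 until the tongue is stopped. Then resistance climbs to about 0.75 N m (7 N at the paddle's centre); near 0.15 it drops away and the lever snaps on by itself to rest at 0.35 to 0.40: the first click. Pushed on, it resists again; near 0.55 comes the second click. Two dark saw teeth on the collar, under the pin, part the notches.
- mould_a: Black plastic sweets mould with four filled cells, 80 x 80 x 18 mm, loose on the worktop; origin at the centre of its underside. Bystander.
- mould_b: Black plastic sweets mould, empty, 80 x 80 x 18 mm, loose on the worktop; origin at the centre of its underside. Bystander.
- tub_small: Small cream round tub with a lid, 70 mm across and 51 mm high, loose on the worktop; origin at the centre of its underside. Bystander.
Mind the look-alikes: they are no part of the job. Several things have the shape of the cover; the one meant has the colours described above.

How it is judged:
By the outcome, as a careful person would: the job done as asked, in the order asked, and still so for the second after the job is handed in, with the robot touching nothing.
It also fails if it takes over 54 s, if anything falls off the work surface, if the arm or the gripper's body presses on something with over 40 N, if the wrist force passes 120 N, or if a joint passes its speed limit or range.

## Working session

There is one attempt and no reset: what is moved stays moved. The work goes in short steps, Python scripts to look and compute and a tool call to move; the robot and the scene stay as the last step left them, time stands still between calls to the robot, and variables do not carry over. Pictures are saved under pics/ and viewed, about 8 in all and at most 12, crops included, and the job is handed in when it is done.

Besides the shell and the picture viewer there is one more tool, called after "Emit:" by a JSON object that holds its "method" and its "body", one argument or row to a line. play_rows: Moves the arm, as the interface text tells. Shifts and turns lie within -1 to 1; 1 stands for 0.04 m of shift or 0.1 rad of turn. Its arguments: {"type":"object","properties":{"series":{"type":"array"},"newtons":{"type":"number"}},"required":["series"]}

```bash
mkdir -p pics; ls; python3 - <<'E'
from rig import status,grab_frame,calibration,manip
import cv2
for n in("scene","top"):
    cv2.imwrite(f"pics/{n}0.png",grab_frame(n)[:,:,::-1]); c=calibration(n); print(n,c)
s=status.get_state();print(s)
E
```

```text
pics
scene {'camera_matrix': array([[514.11136057,   0.        , 308.49048125],
       [  0.        , 514.11136057, 201.59726392],
       [  0.        ,   0.        ,   1.        ]]), 'R': array([[ 0.8020956 , -0.59713488, -0.00851935],
       [-0.23697354, -0.30515323, -0.92234757],
       [ 0.5481662 ,  0.74182979, -0.38626723]]), 't': array([-0.28409229,  0.30491708,  1.0731835 ])}
top {'camera_matrix': array([[507.41652003,   0.        , 310.75040124],
       [  0.        , 507.41652003, 200.53444563],
       [  0.        ,   0.        ,   1.        ]]), 'R': array([[ 1.51801681e-02, -9.99878625e-01,  3.50689124e-03],
       [-9.80632516e-01, -1.55727304e-02, -1.95236675e-01],
       [ 1.95267590e-01, -4.75246018e-04, -9.80749888e-01]]), 't': array([0.2283244 , 0.52433713, 1.7236192 ])}
{'time': 0.1, 'qpos': array([ 1.18049160e+00,  4.94123750e-01,  1.34603461e+00, -2.90525153e-05,
        1.30252314e+00, -9.54906636e-02]), 'dq': array([-0.00052993, -0.00167956, -0.0025627 ,  0.00069226, -0.00251279,
       -0.00285508]), 'effort': array([ 1.35407212e-03, -8.80243492e+01, -3.82546091e+01,  7.11669330e-02,
        4.82504501e-02, -5.00511794e-05]), 'tool_pos': array([0.18148028, 0.59773987, 0.22740792]), 'tcp_rot': array([ 1.46869944e-01,  9.89155662e-01, -5.31808160e-04, -1.17348717e-04]), 'wrist_force': array([ 0.65882933, -0.03966644, -0.43317038]), 'wrist_torque': array([-0.02366052,  0.03943219, -0.02256134]), 'grip_width': 0.09100691615533549}
```

View pics/scene0.png

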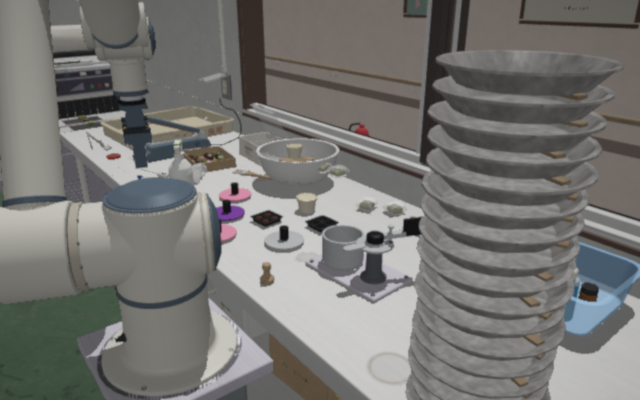

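View pics/top0.png

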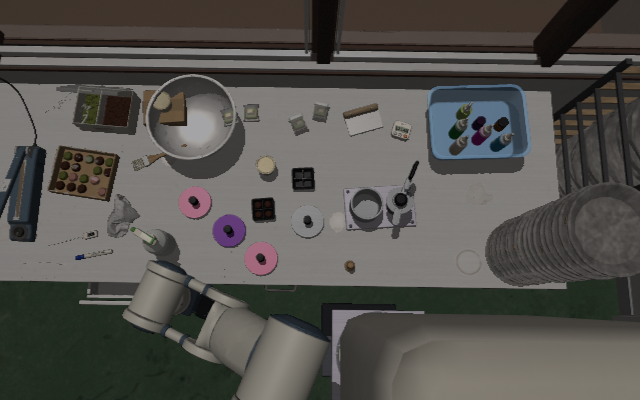

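The scene view shows the steel cover at about (284,240), the pot at (343,245) and the post at (375,255). The top view shows the cover at (307,221), the pot at (367,205), the post at (400,200) and the lever paddle at about (412,170). Next I'll zoom in for precise pixels.

```bash
cat > h.py <<'E'
import numpy as np,cv2
from rig import status,grab_frame,calibration,manip
def ray(n,u,v,z):
    c=calibration(n);R,t,K=c["R"],c["t"],c["camera_matrix"]
    o=-R.T@t; d=R.T@np.linalg.inv(K)@[u,v,1]
    return o+d*(z-o[2])/d[2]
def proj(n,X):
    c=calibration(n);p=c["camera_matrix"]@(c["R"]@np.asarray(X,float)+c["t"]);return p[:2]/p[2]
def crop(n,x0,y0,w,h,s,out,circ=[]):
    im=grab_frame(n)[:,:,::-1].copy()[y0:y0+h,x0:x0+w]
    im=cv2.resize(im,None,fx=s,fy=s,interpolation=cv2.INTER_CUBIC)
    for ctr,r in circ:
        th=np.linspace(0,2*np.pi,60)
        P=np.array([(proj(n,[ctr[0]+r*np.cos(a),ctr[1]+r*np.sin(a),ctr[2]])-[x0-.5,y0-.5])*s-.5 for a in th])
        cv2.polylines(im,[P.round().astype(int)],True,(0,0,255),1)
    cv2.imwrite(out,im)
def st():
    s=status.get_state()
    for k in("time","qpos","tool_pos","tcp_rot","wrist_force","grip_width"):print(k,np.round(s[k],4))
E
python3 - <<'E'
from h import *
print("disc",ray("top",307,221,.014),"knob",ray("top",307,219,.054))
print("pot",ray("top",367,205,.095),"post",ray("top",400,200,.15),"pad",ray("top",412,170,.167))
c=ray("top",307,221,.014);r=ray("top",367,205,.095);p=ray("top",400,200,.15)
crop("top",270,150,160,100,5,"pics/t1.png",[((c[0],c[1],.014),.058),((r[0],r[1],.095),.056)])
E
```

```text
disc [0.45398986 0.24858773 0.014     ] knob [0.4547075  0.24844997 0.054     ]
pot [0.49956176 0.04469195 0.095     ] post [ 0.50755259 -0.05818109  0.15      ] pad [ 0.60596375 -0.09677113  0.167     ]
```

View pics/t1.png

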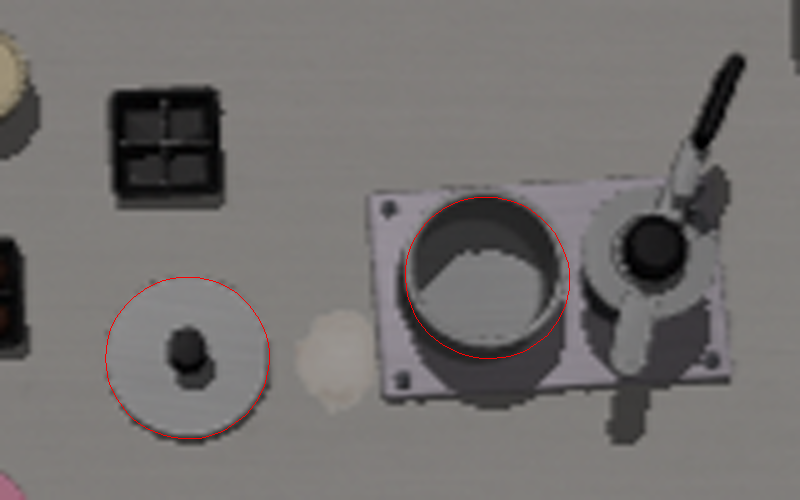

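```bash
python3 - <<'E'
from h import *
f=lambda x,y:(270-.5+(x+.5)/5,150-.5+(y+.5)/5)
# plate corners TL, BL, BR (TR hidden)
C=[ray("top",*f(*q),.012) for q in((370,194),(385,399),(731,380))]
print(C,[np.linalg.norm(C[0]-C[1]),np.linalg.norm(C[1]-C[2])])
ctr=(C[0]+C[2])/2; y=(C[1]-C[2]);y/=np.linalg.norm(y);y2=np.cross([0,0,1],C[0]-C[1]);y2/=np.linalg.norm(y2);print("ctr",ctr,y,y2)
y=(2*y+y2);y/=np.linalg.norm(y)
print("rim",ctr+.055*y,"post",ctr-.055*y)
print("rimcirc",ray("top",*f(487,274),.095),"hubcap",ray("top",*f(655,247),.16))
a=ray("top",*f(740,57),.167);b=ray("top",*f(701,147),.167);print("pad",a,b,np.linalg.norm(a-b))
t=ray("top",*f(628,372),.115);print("tongue end",t)
print("tub",ray("top",*f(-20,75),.051),"mould",ray("top",*f(165,142),.018))
print("scene knob",ray("scene",284,229,.054))
E
python3 - <<'E'
import cv2
im=cv2.imread("pics/scene0.png")[190:310,190:450]
cv2.imwrite("pics/s1.png",cv2.resize(im,None,fx=3,fy=3,interpolation=cv2.INTER_CUBIC))
E
```

```text
[array([0.57489579, 0.11902077, 0.012     ]), array([0.42645456, 0.10802923, 0.012     ]), array([ 0.44388136, -0.13727131,  0.012     ])] [np.float64(0.14884761830639437), np.float64(0.245918788420384)]
ctr [ 0.50938858 -0.00912527  0.012     ] [-0.07086404  0.99748598  0.        ] [-0.07384421  0.99726979  0.        ]
rim [0.50543641 0.04573255 0.012     ] post [ 0.51334074 -0.06398309  0.012     ]
rimcirc [0.50164244 0.04467849 0.095     ] hubcap [ 0.5089035  -0.05841701  0.16      ]
pad [ 0.63710874 -0.11610443  0.167     ] [ 0.57522298 -0.08878815  0.167     ] 0.06764633567597356
tongue end [ 0.43259233 -0.04686526  0.115     ]
tub [0.6481995  0.39855567 0.051     ] mould [0.60951208 0.26698427 0.018     ]
scene knob [0.4427646  0.23545549 0.054     ]
```

View pics/s1.png

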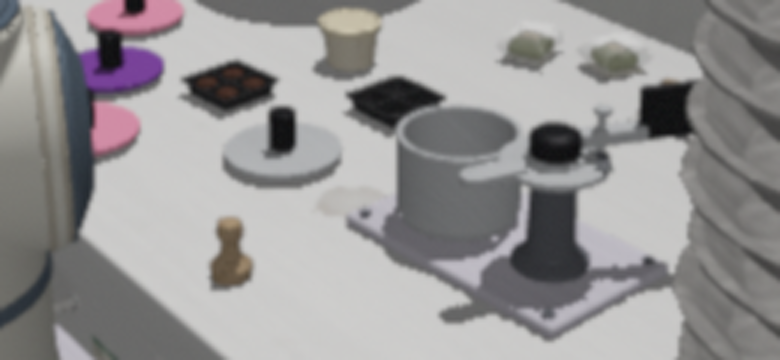

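The crop shows the rim ellipse spanning x 397–519 and y 107–158, the knob top centre at about (282,112), and the post cap at (555,143). I'll check both cameras against each other.

```bash
python3 - <<'E'
from h import *
from scipy.optimize import least_squares
g=lambda n,c,r:np.array([proj(n,[c[0]+r*np.cos(a),c[1]+r*np.sin(a),c[2]]) for a in np.linspace(0,6.2832,100)])
F={"top":(270,150,5),"scene":(190,190,3)}
for c,r in(((.5016,.0447,.095),.056),((.5054,.0457,.095),.056),((.454,.2486,.014),.058),((.454,.2486,.054),.014),((.510,-.0605,.16),.012)):
    for n in F:
        x,y,s=F[n];P=(g(n,c,r)-[x-.5,y-.5])*s-.5
        print(c,n,P.min(0).round(1),P.max(0).round(1))
s=status.get_state()
# gripper start orientation jaw axis
from scipy.spatial.transform import Rotation as Ro
print(Ro.from_quat(s["tcp_rot"]).as_matrix().round(3))
E
```

```text
(0.5016, 0.0447, 0.095) top [404.8 193.8] [569.2 355.3]
(0.5016, 0.0447, 0.095) scene [396.3 105.6] [525.1 162.7]
(0.5054, 0.0457, 0.095) top [403.3 188.4] [567.6 349.7]
(0.5054, 0.0457, 0.095) scene [399.  104.1] [527.6 161. ]
(0.454, 0.2486, 0.014) top [105.1 276.6] [268.8 438.4]
(0.454, 0.2486, 0.014) scene [226.3 121.3] [345.7 175.3]
(0.454, 0.2486, 0.054) top [166.6 328.1] [206.9 368. ]
(0.454, 0.2486, 0.054) scene [270.4 104. ] [299.5 116.5]
(0.51, -0.0605, 0.16) top [639.9 227.5] [676.4 263.3]
(0.51, -0.0605, 0.16) scene [539.2  97.5] [569.2 110.2]
[[-0.957  0.291 -0.   ]
 [ 0.291  0.957 -0.001]
 [ 0.    -0.001 -1.   ]]
```

Emit:
{"method": "play_rows", "body": {
  "series": [
    [0.76,-0.97,0,0,0,0,-1],
    [0.76,-0.97,0,0,0,0,-1],
    [0.76,-0.97,0,0,0,0,-1],
    [0.76,-0.97,0,0,0,0,-1],
    [0.76,-0.97,0,0,0,0,-1]
  ],
  "newtons": 30
}}

```text
time: 0.65
tool_pos: [0.3326, 0.4021, 0.226]
tcp_rot: [0.143, 0.99, -0.0, -0.001]
wrist_force: [0.2, 0.4, 0.3]
grip_width: 0.0913
```

Emit:
{"method": "play_rows", "body": {
  "series": [
    [0.76,-0.96,-0.3,0,0,0,-1],
    [0.76,-0.96,-0.3,0,0,0,-1],
    [0.76,-0.96,-0.3,0,0,0,-1],
    [0.7,-0.9,-0.3,0,0,0,-1],
    [0.2,-0.3,-0.5,0,0,0,-1]
  ]
}}

```text
time: 1.15
tool_pos: [0.463, 0.2347, 0.1599]
tcp_rot: [0.144, 0.99, 0.001, 0.002]
wrist_force: [0.3, 0.6, -0.8]
grip_width: 0.0913
```

Emit:
{"method": "play_rows", "body": {
  "series": [
    [-0.22,0.35,-0.4,0,0,0,-1],
    [0,0,-0.7,0,0,0,-1],
    [0,0,-0.6,0,0,0,-1],
    [0,0,-0.3,0,0,0,-1],
    [0,0,0,0,0,0,-1]
  ]
}}

```text
time: 1.65
tool_pos: [0.4551, 0.2452, 0.0747]
tcp_rot: [0.147, 0.989, 0.001, 0.001]
wrist_force: [-0.8, -0.8, 0.7]
grip_width: 0.0916
```

Emit:
{"method": "play_rows", "body": {
  "series": [
    [-0.02,0.09,-0.2,0,0,0,-1],
    [0,0,-0.4,0,0,0,-1],
    [0,0,-0.3,0,0,0,-1],
    [0,0,-0.07,0,0,0,-1],
    [0,0,0,0,0,0,-1]
  ]
}}

```text
time: 2.15
tool_pos: [0.4554, 0.2502, 0.0358]
tcp_rot: [0.147, 0.989, 0.001, 0.002]
wrist_force: [0.3, -0.1, -0.7]
grip_width: 0.0912
```

```bash
python3 - <<'E'
from h import *
crop("scene",190,190,260,120,3,"pics/s2.png")
st()
E
```

```text
time 2.2
qpos [ 3.8730e-01  6.2390e-01  1.7954e+00  2.0000e-04  7.1670e-01 -8.8900e-01]
tool_pos [0.4555 0.2502 0.036 ]
tcp_rot [0.1468 0.9892 0.0015 0.0024]
wrist_force [ 0.5527 -1.3897  0.7601]
grip_width 0.0914
```

View pics/s2.png

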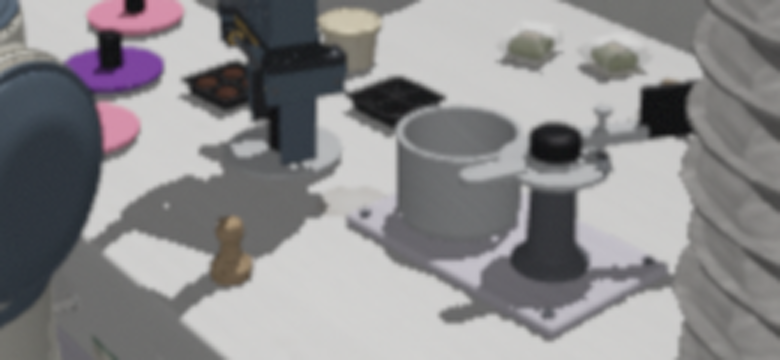

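The fingers straddle the knob (about (275,130)) just above the disc, so I'll close on it.

Emit:
{"method": "play_rows", "body": {
  "series": [
    [0,0,0,0,0,0,1],
    [0,0,0,0,0,0,1],
    [0,0,0,0,0,0,1],
    [0,0,0,0,0,0,1],
    [0,0,0,0,0,0,1]
  ],
  "newtons": 30
}}

```text
time: 2.7
tool_pos: [0.4564, 0.2506, 0.0377]
tcp_rot: [0.147, 0.989, 0.002, 0.004]
wrist_force: [-0.4, 0.3, -0.6]
grip_width: 0.0539
```

Emit:
{"method": "play_rows", "body": {
  "series": [
    [0,0,0,0,0,0,1],
    [0,0,0,0,0,0,1]
  ]
}}

```text
time: 2.9
tool_pos: [0.4565, 0.2506, 0.0378]
tcp_rot: [0.147, 0.989, 0.002, 0.004]
wrist_force: [-0.9, -0.7, -0.0]
grip_width: 0.0382
```

Emit:
{"method": "play_rows", "body": {
  "series": [
    [0,0,0,0,0,0,1],
    [0,0,0,0,0,0,1],
    [0,0,0,0,0,0,1]
  ]
}}

```text
time: 3.2
tool_pos: [0.4564, 0.2505, 0.0378]
tcp_rot: [0.147, 0.989, 0.002, 0.004]
wrist_force: [-0.3, 0.3, 1.0]
grip_width: 0.0276
```

```bash
cat >>h.py <<'E'
from scipy.spatial.transform import Rotation as Ro
def tilt():  # world rotation vector (units 0.1 rad) making tool z point straight down
    z=Ro.from_quat(status.get_state()["tcp_rot"]).as_matrix()[:,2]
    print("level by",(np.cross(z,[0,0,-1])/.1).round(3))
E
python3 -c "
from h import *
st();tilt()"
```

```text
time 3.2
qpos [ 3.8720e-01  6.2060e-01  1.7942e+00  1.0000e-04  7.1830e-01 -8.8890e-01]
tool_pos [0.4564 0.2505 0.0378]
tcp_rot [0.1468 0.9892 0.0022 0.0036]
wrist_force [-0.2582  0.2894  1.0244]
grip_width 0.0276
level by [-0.032  0.078  0.   ]
```

Emit:
{"method": "play_rows", "body": {
  "series": [
    [0,0,0.3,0,0,0,1],
    [0,0,0.7,0,0,0,1],
    [0,0,0.9,0,0,0,1],
    [0,0,0.9,0,0,0,1],
    [0,0,0,0,0,0,1]
  ],
  "newtons": 45
}}

```text
time: 3.7
tool_pos: [0.4546, 0.2498, 0.1554]
tcp_rot: [0.147, 0.989, 0.001, 0.002]
wrist_force: [0.7, -0.4, -3.5]
grip_width: 0.027
```

Emit:
{"method": "play_rows", "body": {
  "series": [
    [0.2,-0.6,0.4,0,0,0,1],
    [0.22,-0.9,0.1,0,0,0,1],
    [0.22,-0.9,0,0,0,0,1],
    [0.22,-0.9,0,0,0,0,1],
    [0.2,-0.8,0,0,0,0,1]
  ]
}}

```text
time: 4.2
tool_pos: [0.4959, 0.0838, 0.1778]
tcp_rot: [0.144, 0.99, 0.002, 0.003]
wrist_force: [0.6, 0.7, -2.7]
grip_width: 0.0272
```

Emit:
{"method": "play_rows", "body": {
  "series": [
    [0.12,-0.4,0,0,0,0,1],
    [0,0,0,0,0,0,1]
  ]
}}

```text
time: 4.4
tool_pos: [0.5008, 0.0635, 0.1775]
tcp_rot: [0.145, 0.989, 0.002, 0.002]
wrist_force: [-0.1, 0.5, -2.6]
grip_width: 0.0271
```

Emit:
{"method": "play_rows", "body": {
  "series": [
    [0.06,-0.46,-0.2,0,0,0,1],
    [0,0,-0.2,0,0,0,1],
    [0,0,0,0,0,0,1]
  ]
}}

```text
time: 4.7
tool_pos: [0.502, 0.0456, 0.1606]
tcp_rot: [0.146, 0.989, 0.002, 0.002]
wrist_force: [-0.2, -0.1, -2.6]
grip_width: 0.0273
```

```bash
python3 - <<'E'
from h import *
st();tilt()
p=status.get_state()["tool_pos"];c=np.array([p[0]-.0017,p[1]+.0005])
for n,b in(("top",(330,150,120,100,6)),("scene",(290,180,150,120,4.5))):
    crop(n,*b,f"pics/p_{n}.png",[((*c,p[2]-.0378+.011),.058),((.502,.0447,.095),.056)])
import cv2
a=cv2.imread("pics/p_top.png");b=cv2.imread("pics/p_scene.png")
a=cv2.resize(a,(480,400));b=cv2.resize(b,None,fx=.74,fy=.74);b=cv2.copyMakeBorder(b,0,2000,0,0,0)[:400]
im=np.hstack([a,b]);im=cv2.resize(im,None,fx=.8,fy=.8);cv2.imwrite("pics/p.png",im[:, :800])
E
```

```text
time 4.7
qpos [-0.0302  0.4088  1.7254  0.0038  1.004  -1.3099]
tool_pos [0.502  0.0456 0.1606]
tcp_rot [0.146  0.9893 0.0018 0.0015]
wrist_force [-0.1712 -0.1393 -2.5628]
grip_width 0.0273
level by [-0.031  0.035  0.   ]
```

View pics/p.png

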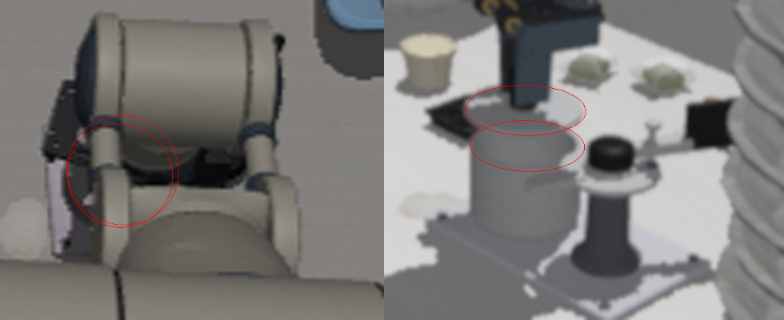

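Emit:
{"method": "play_rows", "body": {
  "series": [
    [0.04,-0.035,-0.25,0,0,0,1],
    [0,0,-0.25,0,0,0,1],
    [0,0,-0.05,0,0,0,1],
    [0,0,0,0,0,0,1]
  ]
}}

```text
time: 5.2
tool_pos: [0.5041, 0.046, 0.1378]
tcp_rot: [0.145, 0.989, 0.002, 0.002]
wrist_force: [-0.2, -0.2, -2.8]
grip_width: 0.027
```

```bash
python3 - <<'E'
from h import *
st();tilt()
E
```

```text
time 5.2
qpos [-0.0293  0.4438  1.7462  0.0041  0.9465 -1.3123]
tool_pos [0.5041 0.046  0.1378]
tcp_rot [0.1446 0.9895 0.0019 0.0023]
wrist_force [-0.1955 -0.1598 -2.7559]
grip_width 0.027
level by [-0.032  0.051  0.   ]
```

Emit:
{"method": "play_rows", "body": {
  "series": [
    [0,-0.06,-0.06,0,0,0,1],
    [0,0,-0.06,0,0,0,1],
    [0,0,-0.05,0,0,0,1],
    [0,0,0,0,0,0,1]
  ]
}}

```text
time: 5.6
tool_pos: [0.5049, 0.0436, 0.131]
tcp_rot: [0.145, 0.989, 0.002, 0.003]
wrist_force: [0.8, 3.1, -1.6]
grip_width: 0.0272
```

Emit:
{"method": "play_rows", "body": {
  "series": [
    [0,0,-0.04,0,0,0,1],
    [0,0,-0.04,0,0,0,1]
  ]
}}

```text
time: 5.8
tool_pos: [0.5063, 0.044, 0.129]
tcp_rot: [0.145, 0.989, 0.003, 0.005]
wrist_force: [0.9, 0.1, -2.5]
grip_width: 0.0272
```

Emit:
{"method": "play_rows", "body": {
  "series": [
    [-0.04,0,-0.04,0,0.05,0,1],
    [0,0,-0.04,0,0,0,1],
    [0,0,0,0,0,0,1]
  ]
}}

```text
time: 6.1
tool_pos: [0.5067, 0.0446, 0.1264]
tcp_rot: [0.145, 0.989, 0.003, 0.004]
wrist_force: [0.2, 1.3, -3.9]
grip_width: 0.0267
```

```bash
python3 - <<'E'
from h import *
st();tilt()
E
```

```text
time 6.1
qpos [-0.0333  0.4621  1.7556  0.0067  0.9147 -1.3173]
tool_pos [0.5067 0.0446 0.1264]
tcp_rot [0.1449 0.9894 0.0031 0.0043]
wrist_force [ 0.2204  1.2641 -3.9372]
grip_width 0.0267
level by [-0.05   0.094  0.   ]
```

Emit:
{"method": "play_rows", "body": {
  "series": [
    [-0.02,0,-0.04,0,0,0,1],
    [0,0,-0.02,0,0,0,1],
    [0,0,0,0,0,0,1]
  ]
}}

```text
time: 6.4
tool_pos: [0.5064, 0.0447, 0.125]
tcp_rot: [0.145, 0.989, 0.003, 0.005]
wrist_force: [1.4, 0.4, -0.2]
grip_width: 0.027
```

Emit:
{"method": "play_rows", "body": {
  "series": [
    [0,0,-0.03,0,0,0,1],
    [0,0,-0.02,0,0,0,1],
    [0,0,0,0,0,0,1]
  ]
}}

```text
time: 6.7
tool_pos: [0.5063, 0.0447, 0.1251]
tcp_rot: [0.145, 0.989, 0.003, 0.006]
wrist_force: [0.4, 0.6, -0.3]
grip_width: 0.0272
```

Emit:
{"method": "play_rows", "body": {
  "series": [
    [0,0,-0.05,0,0,0,1],
    [0,0,0,0,0,0,0.2],
    [0,0,0,0,0,0,0],
    [0,0,0,0,0,0,0],
    [0,0,0,0,0,0,0]
  ]
}}

```text
time: 7.2
tool_pos: [0.5061, 0.0443, 0.1242]
tcp_rot: [0.145, 0.989, 0.003, 0.007]
wrist_force: [0.1, -0.3, -0.7]
grip_width: 0.0455
```

Emit:
{"method": "play_rows", "body": {
  "series": [
    [0,0,0.3,0,0,0,0],
    [0,0,0.7,0,0,0,0],
    [0,0,0.9,0,0.1,0,0],
    [0,0,0.6,0,0,0,0],
    [0,0,0,0,0,0,1]
  ]
}}

```text
time: 7.7
tool_pos: [0.5042, 0.0441, 0.2258]
tcp_rot: [0.145, 0.989, 0.002, -0.001]
wrist_force: [0.0, -0.6, 0.3]
grip_width: 0.0401
```

```bash
python3 - <<'E'
from h import *
st();tilt()
crop("scene",320,190,130,110,6,"pics/s3.png",[((.502,.0447,.101),.058)])
E
```

```text
time 7.7
qpos [-0.0335  0.3304  1.6352  0.0042  1.1779 -1.3155]
tool_pos [0.5042 0.0441 0.2258]
tcp_rot [ 0.1447  0.9895  0.0018 -0.0012]
wrist_force [ 0.0353 -0.5773  0.2588]
grip_width 0.0401
level by [-0.04  -0.017 -0.   ]
```

View pics/s3.png

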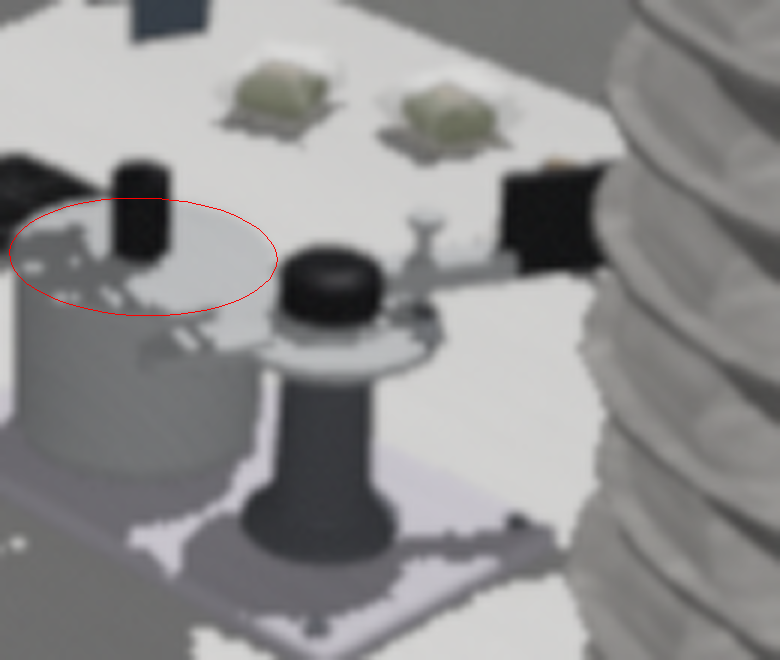

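The cover is seated and level: the disc matches the predicted ellipse with its centre at (140,255), and the tongue is still open. Now the lever: closed fingers go beside the paddle's +y face.

Emit:
{"method": "play_rows", "body": {
  "series": [
    [0.5,-0.45,0,0,0,-0.4,1],
    [0.74,-0.65,0,0,0,-0.4,1],
    [0.74,-0.65,0,0,0,0,1],
    [0.6,-0.5,0,0,0,0,1],
    [0.2,-0.2,0,0,0,0,1]
  ],
  "newtons": 30
}}

```text
time: 8.25
tool_pos: [0.6144, -0.0562, 0.2182]
tcp_rot: [0.185, 0.983, 0.002, -0.006]
wrist_force: [0.2, 0.5, -0.0]
grip_width: 0.0003
```

```bash
cat >>h.py <<'E'
P=np.array([.510,-.064])
def lev():  # where the finger face stands about the pivot
    s=status.get_state();M=Ro.from_quat(s["tcp_rot"]).as_matrix();p=s["tool_pos"]
    ty=M[:2,1];yaw=np.degrees(np.arctan2(-ty[0],ty[1]))
    d=p[:2]-P;r=np.hypot(*d)
    th=np.degrees(np.arctan2(d[1],d[0])-np.arcsin(.0195/r))
    print("t",s["time"],"p",p.round(4),"yaw",yaw.round(1),"r_along",np.sqrt(r*r-.0195**2).round(4),"lever angle if touching",th.round(1),"F",s["wrist_force"].round(1),"q6",s["qpos"][5].round(2),"w",s["grip_width"].round(3));tilt()
def tgt(th,off=.0195,rad=.104):
    t=np.radians(th);return P+rad*np.array([np.cos(t),np.sin(t)])+off*np.array([-np.sin(t),np.cos(t)])
def step(th,n,off=.0195):  # n rows to lever angle th
    s=status.get_state();M=Ro.from_quat(s["tcp_rot"]).as_matrix();ty=M[:2,1];yaw=np.degrees(np.arctan2(-ty[0],ty[1]))
    d=(tgt(th,off)-s["tool_pos"][:2])/.04; print("total to",th,d.round(3),"dyaw",(np.radians(th-yaw)/.1).round(2),"rows",n,(d/n).round(3))
E
python3 -c "
from h import *
lev();step(-21.6,1,.04)"
```

```text
Traceback (most recent call last):
  File "h.py", line 30, in lev
    print("t",s["time"],"p",p.round(4),"yaw",yaw.round(1),"r_along",np.sqrt(r*r-.0195**2).round(4),"lever angle if touching",th.round(1),"F",s["wrist_force"].round(1),"q6",s["qpos"][5].round(2),"w",s["grip_width"].round(3));tilt()
                                                                                                                                                                                                      ^^^^^^^^^^^^^^^^^^^^^
AttributeError: 'float' object has no attribute 'round'
```

Emit:
{"method": "play_rows", "body": {
  "series": [
    [0.2,-0.08,-0.3,0,-0.1,0,1],
    [0,0,-0.7,0,0,0,1],
    [0,0,-0.6,0,0,0,1],
    [0,0,-0.25,0,0,0,1],
    [0,0,0,0,0,0,1]
  ]
}}

```text
time: 8.75
tool_pos: [0.6202, -0.0598, 0.1362]
tcp_rot: [0.185, 0.983, 0.003, -0.005]
wrist_force: [-0.4, -0.6, 0.4]
grip_width: 0.0002
```

```bash
sed -i 's/s\["grip_width"\].round(3)/round(float(s["grip_width"]),3)/' h.py; python3 -c "
from h import *
lev();step(-21.6,1,.02);step(-45,5)"
```

```text
t 8.75 p [ 0.6202 -0.0598  0.1362] yaw -21.4 r_along 0.1086 lever angle if touching -8.0 F [-0.4 -0.6  0.4] q6 -1.4 w 0.0
level by [-0.071 -0.08  -0.   ]
total to -21.6 [-0.154 -0.597] dyaw -0.04 rows 1 [-0.154 -0.597]
total to -45 [-0.572 -1.598] dyaw -4.12 rows 5 [-0.114 -0.32 ]
```

Emit:
{"method": "play_rows", "body": {
  "series": [
    [-0.05,-0.25,0.05,-0.05,-0.05,0,1],
    [-0.08,-0.25,0,0,0,0,1],
    [-0.08,-0.22,0,0,0,-0.6,1],
    [-0.12,-0.25,0,0,0,-0.9,1],
    [-0.14,-0.25,0,0,0,-0.9,1]
  ]
}}

```text
time: 9.25
tool_pos: [0.602, -0.1116, 0.1426]
tcp_rot: [0.304, 0.953, 0.001, 0.002]
wrist_force: [0.3, 2.3, -0.8]
grip_width: 0.0002
```

```bash
python3 -c "
from h import *
lev();step(-60,5);step(-68,5)"
```

```text
t 9.25 p [ 0.602  -0.1116  0.1426] yaw -35.4 r_along 0.1017 lever angle if touching -38.2 F [ 0.3  2.3 -0.8] q6 -1.24 w 0.0
level by [-0.008  0.035  0.   ]
total to -60 [-0.578 -0.818] dyaw -4.3 rows 5 [-0.116 -0.164]
total to -68 [-0.874 -1.038] dyaw -5.7 rows 5 [-0.175 -0.208]
```

Emit:
{"method": "play_rows", "body": {
  "series": [
    [-0.12,-0.25,0,0,0,-0.95,1],
    [-0.14,-0.22,0,0,0,-0.95,1],
    [-0.16,-0.2,0,0,0,-0.95,1],
    [-0.18,-0.18,0,0,0,-0.95,1],
    [-0.2,-0.16,0,0,0,-0.95,1]
  ]
}}

```text
time: 9.75
tool_pos: [0.5703, -0.1581, 0.1489]
tcp_rot: [0.529, 0.849, 0.001, 0.007]
wrist_force: [0.4, 1.7, 0.7]
grip_width: 0.0006
```

```bash
python3 -c "
from h import *
lev();step(-80,3);step(-85,5)"
```

```text
t 9.75 p [ 0.5703 -0.1581  0.1489] yaw -63.9 r_along 0.1101 lever angle if touching -67.4 F [0.4 1.7 0.7] q6 -0.83 w 0.001
level by [0.053 0.131 0.   ]
total to -80 [-0.575 -0.123] dyaw -2.82 rows 3 [-0.192 -0.041]
total to -85 [-0.795 -0.194] dyaw -3.69 rows 5 [-0.159 -0.039]
```

Emit:
{"method": "play_rows", "body": {
  "series": [
    [-0.17,-0.09,-0.06,0.02,0.06,-0.8,1],
    [-0.17,-0.07,-0.06,0.02,0.06,-0.8,1],
    [-0.17,-0.05,-0.03,0,0,-0.8,1],
    [-0.14,-0.02,0,0,0,-0.8,1],
    [0,0,0,0,0,0,1]
  ]
}}

```text
time: 10.25
tool_pos: [0.5441, -0.1732, 0.1493]
tcp_rot: [0.665, 0.747, 0.0, 0.006]
wrist_force: [0.2, -0.2, -0.6]
grip_width: 0.0007
```

```bash
python3 -c "
from h import *
lev();step(-92,3);step(-96,3)
crop('top',350,150,120,90,6,'pics/t3.png')"
```

```text
t 10.25 p [ 0.5441 -0.1732  0.1493] yaw -83.3 r_along 0.1128 lever angle if touching -82.5 F [ 0.2 -0.2 -0.6] q6 -0.53 w 0.001
level by [0.078 0.098 0.   ]
total to -92 [-0.456  0.115] dyaw -1.51 rows 3 [-0.152  0.038]
total to -96 [-0.639  0.094] dyaw -2.21 rows 3 [-0.213  0.031]
```

View pics/t3.png

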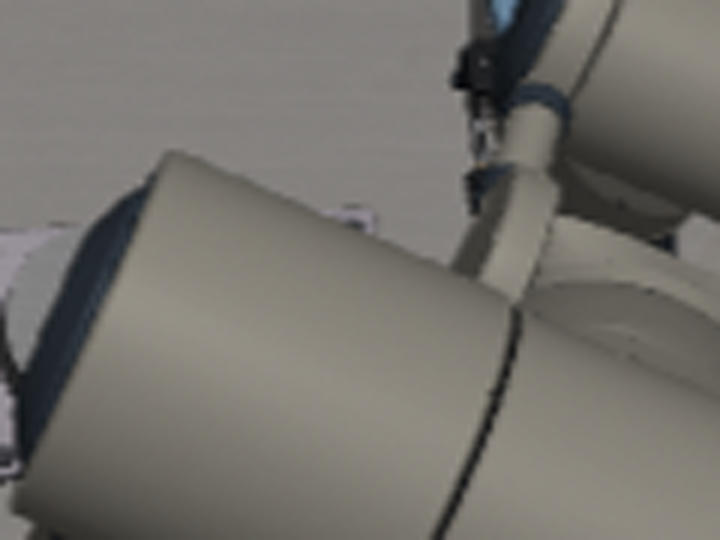

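Emit:
{"method": "play_rows", "body": {
  "series": [
    [-0.12,0.04,-0.1,0.06,0.08,-0.4,1],
    [-0.12,0.05,-0.1,0,0,-0.4,1],
    [-0.1,0.03,0,0,0,-0.3,1],
    [0,0,0,0,0,0,1]
  ]
}}

```text
time: 10.7
tool_pos: [0.5329, -0.1704, 0.144]
tcp_rot: [0.702, 0.712, 0.001, 0.004]
wrist_force: [0.5, 1.6, 0.2]
grip_width: 0.0006
```

```bash
python3 -c "
from h import *
lev();step(-96,3)"
```

```text
t 10.7 p [ 0.5329 -0.1704  0.144 ] yaw -89.2 r_along 0.1071 lever angle if touching -88.2 F [0.5 1.6 0.2] q6 -0.43 w 0.001
level by [0.053 0.074 0.   ]
total to -96 [-0.358  0.024] dyaw -1.19 rows 3 [-0.119  0.008]
```

Emit:
{"method": "play_rows", "body": {
  "series": [
    [-0.12,0.01,0,0.04,0.05,-0.4,1],
    [-0.1,0.01,0,0,0,-0.4,1],
    [-0.05,0,0,0,0,0,1]
  ]
}}

```text
time: 11.0
tool_pos: [0.5233, -0.1703, 0.1452]
tcp_rot: [0.729, 0.685, 0.001, 0.003]
wrist_force: [1.6, 1.0, -0.0]
grip_width: 0.0004
```

```bash
python3 -c "
from h import *
lev();step(-100,3)"
```

```text
t 11.0 p [ 0.5233 -0.1703  0.1452] yaw -93.5 r_along 0.1054 lever angle if touching -93.4 F [ 1.6  1.  -0. ] q6 -0.36 w 0.0
level by [0.027 0.046 0.   ]
total to -100 [-0.303  0.013] dyaw -1.13 rows 3 [-0.101  0.004]
```

Still only light friction. Small steps from here, reading the force after each.

Emit:
{"method": "play_rows", "body": {
  "series": [
    [-0.06,0,0,0,0.03,-0.2,1],
    [-0.05,0,0,0,0,-0.2,1]
  ]
}}

```text
time: 11.2
tool_pos: [0.5192, -0.1706, 0.1457]
tcp_rot: [0.742, 0.671, -0.0, 0.002]
wrist_force: [3.2, 0.3, -2.0]
grip_width: 0.0002
```

Emit:
{"method": "play_rows", "body": {
  "series": [
    [-0.05,0,0,0,0,-0.2,1],
    [-0.04,0,0,0,0,-0.2,1]
  ]
}}

```text
time: 11.4
tool_pos: [0.5164, -0.1708, 0.1459]
tcp_rot: [0.756, 0.655, 0.0, 0.003]
wrist_force: [6.3, 0.2, -2.8]
grip_width: 0.0004
```

Emit:
{"method": "play_rows", "body": {
  "series": [
    [-0.05,0,0,0,0,0,1]
  ]
}}

```text
time: 11.5
tool_pos: [0.5151, -0.1709, 0.146]
tcp_rot: [0.756, 0.654, 0.001, 0.003]
wrist_force: [7.7, 3.2, -3.6]
grip_width: 0.0002
```

Emit:
{"method": "play_rows", "body": {
  "series": [
    [-0.05,0,0,0,0,0,1]
  ]
}}

```text
time: 11.6
tool_pos: [0.5139, -0.1709, 0.1462]
tcp_rot: [0.757, 0.654, 0.002, 0.004]
wrist_force: [8.8, 2.8, -3.3]
grip_width: 0.0001
```

Emit:
{"method": "play_rows", "body": {
  "series": [
    [-0.05,0,0,0,0,0,1]
  ]
}}

```text
time: 11.7
tool_pos: [0.513, -0.171, 0.1464]
tcp_rot: [0.757, 0.654, 0.002, 0.005]
wrist_force: [9.5, 1.0, -2.9]
grip_width: 0.0004
```

Emit:
{"method": "play_rows", "body": {
  "series": [
    [-0.05,0,0,0,0,0,1]
  ]
}}

```text
time: 11.8
tool_pos: [0.5121, -0.1711, 0.1467]
tcp_rot: [0.757, 0.653, 0.003, 0.006]
wrist_force: [9.1, 2.9, -4.3]
grip_width: 0.0006
```

```bash
python3 -c "
from h import *
lev()"
```

```text
t 11.8 p [ 0.5121 -0.1711  0.1467] yaw -98.4 r_along 0.1053 lever angle if touching -99.4 F [ 9.1  2.9 -4.3] q6 -0.29 w 0.001
level by [0.046 0.123 0.   ]
```

Emit:
{"method": "play_rows", "body": {
  "series": [
    [-0.06,0,0,0,0,0,1]
  ]
}}

```text
time: 11.9
tool_pos: [0.511, -0.1712, 0.147]
tcp_rot: [0.757, 0.653, 0.004, 0.007]
wrist_force: [11.6, 2.3, -4.3]
grip_width: 0.0004
```

Emit:
{"method": "play_rows", "body": {
  "series": [
    [-0.06,0,0,0,0,0,1]
  ]
}}

```text
time: 12.0
tool_pos: [0.51, -0.1713, 0.1473]
tcp_rot: [0.758, 0.653, 0.005, 0.008]
wrist_force: [11.0, 1.3, -4.4]
grip_width: 0.0004
```

```bash
python3 -c "
from h import *
lev()
crop('scene',320,190,130,100,6,'pics/s4.png')"
```

```text
t 12.0 p [ 0.51   -0.1713  0.1473] yaw -98.5 r_along 0.1055 lever angle if touching -100.5 F [11.   1.3 -4.4] q6 -0.29 w 0.0
level by [0.053 0.18  0.   ]
```

View pics/s4.png

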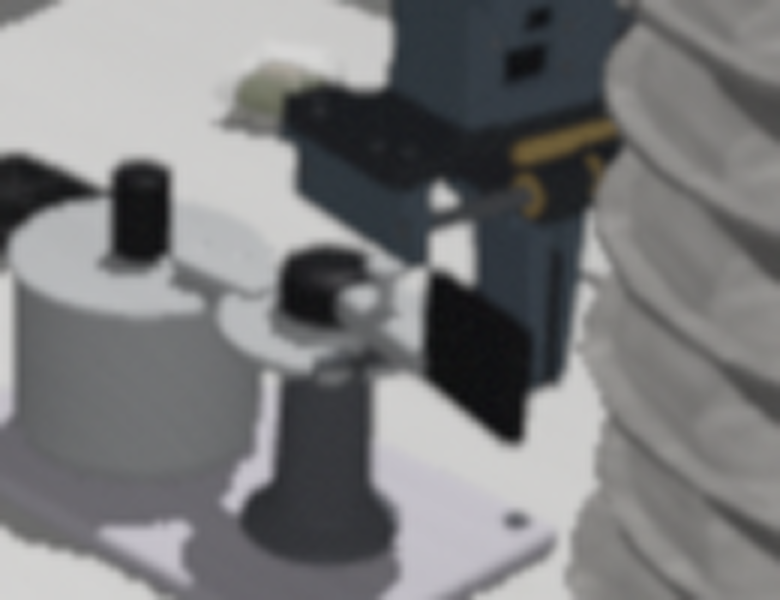

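The tongue now lies over the cover (about (225,265)) pointing at the knob, and the finger bears on the paddle (475,350). I'll keep pressing in tiny steps towards the click.

Emit:
{"method": "play_rows", "body": {
  "series": [
    [-0.06,0,-0.02,0.03,0.1,0,1]
  ]
}}

```text
time: 12.15
tool_pos: [0.5089, -0.1714, 0.147]
tcp_rot: [0.758, 0.652, 0.003, 0.005]
wrist_force: [11.9, 4.3, -1.9]
grip_width: 0.0007
```

Emit:
{"method": "play_rows", "body": {
  "series": [
    [-0.06,0,-0.02,0,0.05,0,1]
  ]
}}

```text
time: 12.25
tool_pos: [0.5082, -0.1715, 0.1468]
tcp_rot: [0.758, 0.652, 0.003, 0.004]
wrist_force: [11.7, 5.0, 1.4]
grip_width: 0.0005
```

Emit:
{"method": "play_rows", "body": {
  "series": [
    [-0.06,0,0,0,0,0,1]
  ]
}}

```text
time: 12.35
tool_pos: [0.5073, -0.1715, 0.1472]
tcp_rot: [0.759, 0.652, 0.004, 0.005]
wrist_force: [9.5, 2.4, -1.6]
grip_width: 0.0003
```

Emit:
{"method": "play_rows", "body": {
  "series": [
    [-0.06,0,0,0,0,0,1]
  ]
}}

```text
time: 12.45
tool_pos: [0.5061, -0.1716, 0.1475]
tcp_rot: [0.759, 0.651, 0.005, 0.006]
wrist_force: [4.6, 0.6, -0.9]
grip_width: 0.0005
```

Emit:
{"method": "play_rows", "body": {
  "series": [
    [-0.04,0,0,0,0,0,1]
  ]
}}

```text
time: 12.55
tool_pos: [0.5044, -0.1715, 0.1476]
tcp_rot: [0.759, 0.651, 0.005, 0.006]
wrist_force: [-0.2, -0.4, -0.7]
grip_width: 0.0006
```

Emit:
{"method": "play_rows", "body": {
  "series": [
    [0,0,0,0,0,0,1]
  ]
}}

```text
time: 12.65
tool_pos: [0.5039, -0.1714, 0.1475]
tcp_rot: [0.759, 0.651, 0.004, 0.006]
wrist_force: [-1.0, -0.2, -0.3]
grip_width: 0.0008
```

```bash
python3 -c "
from h import *
lev()
crop('scene',320,190,130,100,6,'pics/s5.png')"
```

```text
t 12.65 p [ 0.5039 -0.1714  0.1475] yaw -98.8 r_along 0.1058 lever angle if touching -103.7 F [-1.  -0.2 -0.3] q6 -0.29 w 0.001
level by [0.032 0.143 0.   ]
```

View pics/s5.png

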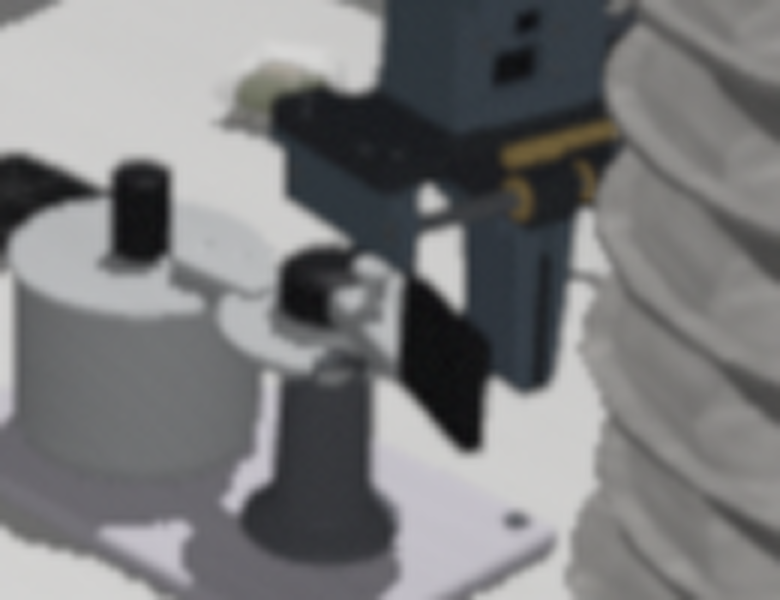

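The lever snapped on by itself: the paddle moved from (475,350) to (445,365) and away from the finger, and the force fell to zero. Backing off, then up.

Emit:
{"method": "play_rows", "body": {
  "series": [
    [0.3,0,0,0,0.1,0,1],
    [0.5,0,0.2,0,0,0,1],
    [0.3,0,0.8,0,0,0,1],
    [0.3,0,0.9,0,0,0,1],
    [0.6,0,0.8,0,0,0,1]
  ]
}}

```text
time: 13.2
tool_pos: [0.5795, -0.1698, 0.2542]
tcp_rot: [0.76, 0.65, -0.003, -0.004]
wrist_force: [0.9, -0.2, -0.2]
grip_width: 0.0007
```

Emit:
{"method": "play_rows", "body": {
  "series": [
    [0.3,0.8,0.3,0,0,0,1],
    [0.3,0.95,0,0,0,0,1],
    [0.2,0.95,0,0,0,0,1],
    [0,0.95,0,0,0,0,1],
    [0,0.95,0,0,0,0,1]
  ]
}}

```text
time: 13.7
tool_pos: [0.6159, 0.015, 0.2714]
tcp_rot: [0.762, 0.647, -0.002, -0.0]
wrist_force: [1.0, -0.3, -0.6]
grip_width: 0.0005
```

Emit:
{"method": "play_rows", "body": {
  "series": [
    [0,0.95,0,0,0,0,1],
    [0,0.95,0,0,0,0,1],
    [0,0.95,0,0,0,0,1],
    [0,0.6,0,0,0,0,1],
    [0,0,0,0,0,0,1]
  ]
}}

```text
time: 14.2
tool_pos: [0.6132, 0.1628, 0.2704]
tcp_rot: [0.761, 0.648, -0.004, -0.001]
wrist_force: [0.0, -0.8, 0.1]
grip_width: 0.0005
```

```bash
python3 -c "
from h import *
lev()
crop('top',270,150,160,100,5,'pics/t5.png')"
```

```text
t 14.2 p [0.6132 0.1628 0.2704] yaw -99.1 r_along 0.2484 lever angle if touching 61.0 F [ 0.  -0.8  0.1] q6 0.33 w 0.001
level by [ 0.024 -0.073  0.   ]
```

View pics/t5.png

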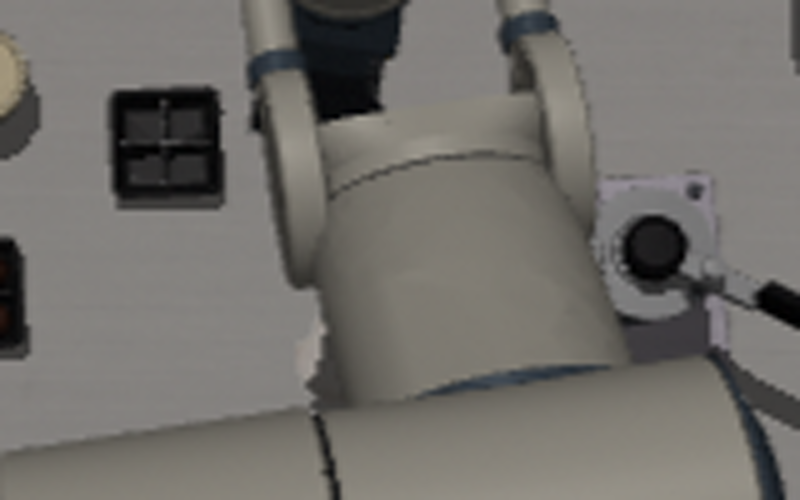

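```bash
python3 -c "
from h import *
f=lambda x,y:(270-.5+(x+.5)/5,150-.5+(y+.5)/5)
for q in((762,290),(785,303)):
    d=ray('top',*f(*q),.160)[:2]-P; print(np.degrees(np.arctan2(d[1],d[0])),np.hypot(*d))
manip.sign_off();st()"
```

```text
-114.1835992348098 0.07008746350913823
-115.23982368726435 0.08705950240233461
the job is handed in; nothing more can be done
the job is handed in; nothing more can be done
```

The cover is seated and level on the pot, the tongue is all the way over it, and the lever has clicked once. The job is handed in, at about 14 s of the 54 s allowed.

**Cover:** I gripped it by its knob and lowered it until the pot carried its weight. The height at contact was 0.125 m, matching the computed 0.1248 m. The picture taken after release shows it seated and level.

**Lever:** I swung it clockwise with closed fingers until the tongue pointed at the knob over the cover. I then pressed in roughly 1 mm steps until the force fell away and the lever snapped on by itself, and backed off at once. My last measurement put the lever at about -115°. One click should leave it at -115° to -118°, and a second click would only come near -126°.

**What didn't match or wasn't checked:**
- **Push force:** it peaked at about 12 N at the paddle, against the 7 N plus friction given. The arm's small drift and rubbing on the paddle may account for part of it.
- **Lever angle:** the reading is good to a few degrees only.
- **Last picture:** the arm hid the cover in it, so the last sight of the seated cover was just after the click.
- **Bystanders:** the empty mould is where it started. The filled mould and the tub were only partly in the last picture, and what shows hasn't moved. I didn't measure any of the three again.

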